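# Shut the blast gate and hold the dust box lid open

## Task

An offcut is rattling in the dust box: first shut off its suction by taking the shutter plate out of the wooden block and sliding it fully down into the blast gate beside the box. Then lift the box's lid and hold it open at 45 degrees so that a colleague can reach in: it has no stay and falls shut, so finish while still holding it there. Leave the spacer, mallet, tape measure and screwdriver where they are.

Things in the scene. Friction and masses are not known exactly. Their poses are not given: they have to be found in the camera images.
- dust_box: Plywood dust box fixed to the bench, 240 (x) by 280 (y) by 138 mm high without its lid; origin under its centre on the bench, z up. The blast gate stands in the 66 mm grey duct 215 mm to its -y; the duct then bends down into the bench 303 mm to -y, another 214 mm to +y, both under 120 mm high. Stands elsewhere and turned a little in each start.
- gate_mouth (a point): Centre of the slot in the top of the blast gate, a black upright body 110 (x) by 28 (y) mm, top 150 mm above the bench, fixed to dust_box with the same axes. Slot open upwards, 88 mm along x, 8 mm along y, 110 mm deep, lips flaring to 14 mm wide in the top 6 mm. Its top is level with the top of the shut lid, whose edge is 65 mm away.
- lid (a joint): Opening angle of the lid in rad: 0 shut, grows as the free (+x) edge rises; 45 degrees is 0.785; stops at 1.35. Falls shut from every angle when let go. Hinge nearly frictionless, no spring, no latch. Starts shut.
- lid_hinge (a point): Middle of the hinge line, 120 mm to -x of the box's centre, 138 mm above the bench. Turns with the lid: y is the hinge line, x points from the hinge to the handle edge, z is the lid's outward normal. Lid: wooden panel 260 (x) by 300 (y) by 12 mm, about 0.55 kg, from 5 mm behind the hinge line to 255 mm before it, so it overhangs the box 15 mm at the handle edge.
- lid_handle (a point): Centre of the round bar of the lid's steel bow handle: bar 10 mm thick, 110 mm long along the lid's y, centre line 40 mm above the lid's top face; 205 mm from the hinge line along the lid's x and 52.5 mm along its normal. Same axes as lid_hinge. 10 mm legs at both ends. Pinched across, the bar can turn between the fingers.
- kerf_block: Fixed hardwood block 104 (x) by 96 (y) by 45 mm high on the bench, with two saw kerfs along its x, 22 mm either side of its middle, 7.5 mm wide, 32 mm deep and open at both ends; origin under its centre. The shutter stands in one kerf, the spacer in the other; which is which varies.
- shutter: Shutter plate: aluminium blade 84 (x) by 6 (y) by 100 mm long, standing upright, with a red plastic grip on top; 0.16 kg, loose. Origin at the middle of its lower edge; z up the blade, x along its width, y through its thickness. It may lean up to 3 degrees in its kerf. Either face may face either way in the gate.
- shutter_grip (a point): Centre of the shutter's red grip, a block 60 (x) by 20 (y) by 40 mm, 120 mm above the blade's lower edge.
- shutter_shoulder (a point): Centre of the grip's underside, 100 mm above the blade's lower edge. The grip is wider than the slot: when the plate is fully home this underside rests on the gate's top, at gate_mouth.
- spacer: Plywood spacer 100 by 6 by 70 mm high standing in the other kerf of the block; leave alone. Origin at the middle of its lower edge.
- mallet: Rubber mallet lying on the bench, 70 mm black head 110 mm long, 270 mm wooden handle; leave alone. Origin on the bench under the head.
- tape: Green tape measure 78 by 42 by 70 mm standing on the bench; leave alone. Origin under its centre.
- screwdriver: Screwdriver with a blue handle, 200 mm long, lying on the bench; leave alone. Origin under its middle.

How it is judged (in metres and radians):
On the way, in this order (a step that is already met when the one before it is completed fails the run):
1. the shutter plate is fully down in the blast gate, its grip resting on the gate, while the lid is still shut (z of shutter_shoulder in the frame of gate_mouth between -0.004 and 0.004 m and horizontal distance between shutter_shoulder and gate_mouth below 0.006 m and angle between the z axis of shutter and the z axis of gate_mouth, either way round below 0.06 rad and value of joint lid below 0.05 rad), for 0.3 s.
2. the lid is raised to 45 degrees (within 7) (value of joint lid between 0.663 and 0.908 rad), for 0.3 s.
At the end, for the whole second after the job is handed in: The fingers hold the lid still at 45 degrees, within 7 (at least 0.5 N of contact, no loose object propping it); the shutter is home in the gate: grip underside within 4 mm of the gate top, within 6 mm of the slot centre, upright within 0.06 rad; the four bystanders within 30 mm (all of step 2 and z of shutter_shoulder in the frame of gate_mouth between -0.004 and 0.004 m and horizontal distance between shutter_shoulder and gate_mouth below 0.006 m and angle between the z axis of shutter and the z axis of gate_mouth, either way round below 0.06 rad and velocity of joint lid between -0.1 and 0.1 rad/s and contact force between lid and the fingers above 0.5 N and contact force between lid and shutter below 0.1 N and contact force between lid and spacer below 0.1 N and contact force between lid and mallet below 0.1 N and contact force between lid and tape below 0.1 N and contact force between lid and screwdriver below 0.1 N and distance of each of spacer, mallet, tape, screwdriver from where it was at the start of the episode below 0.03 m); the arm keeps its last pose, push and grip.
It fails at once if the lid is lifted before the shutter is home in the gate (value of joint lid above 0.12 rad and not (z of shutter_shoulder in the frame of gate_mouth between -0.004 and 0.004 m and horizontal distance between shutter_shoulder and gate_mouth below 0.006 m and angle between the z axis of shutter and the z axis of gate_mouth, either way round below 0.06 rad)).
It fails at once if the spacer is disturbed (moved more than 30 mm) (distance of spacer from where it was at the start of the episode above 0.03 m).
It fails at once if the mallet is disturbed (moved more than 30 mm) (distance of mallet from where it was at the start of the episode above 0.03 m).
It fails at once if the tape is disturbed (moved more than 30 mm) (distance of tape from where it was at the start of the episode above 0.03 m).
It fails at once if the screwdriver is disturbed (moved more than 30 mm) (distance of screwdriver from where it was at the start of the episode above 0.03 m).
It also fails if it takes over 53 s, if anything falls off the work surface, if the arm or the gripper's body presses on something with over 40 N, if the wrist force passes 120 N, or if a joint passes its speed limit or range.

## Robot

A 6-joint arm with a two-finger parallel gripper is mounted at the origin on the work surface. World frame = base frame: x ahead of the robot, y to its left, z up, the work surface at z = 0. Lengths are in mm, angles in rad, forces in N, time in s.
With the tool pointing down it reaches from about 300 to 825 mm from the base axis. Payload 5.4 kg.
Tool frame: the origin (TCP) lies midway between the tips of the shut fingers; the grasp point (between the pads) lies 19 mm behind it; x points along the fingers, y is the direction in which the jaws open and shut, and the axes are right-handed (so a half turn about x gives the same grasp; the last joint's range is limited). The gripper opens to 92 mm and grips with 3 to 60 N. Pads are 20 mm wide; open, the fingers measure 128 mm over their backs; the gripper's body (75 mm by 189 mm) begins 69 mm behind the grasp point.
Start: joints at [-1.335, 0.158, 1.597, -0, 1.386, -0.21], TCP at [247.903, -518.797, 214.601] pointing down, gripper open.
Joint ranges: [-2.91, 2.91], [-0.94, 2.29], [0.18, 2.7], [-1.29, 4.43], [0.17, 2.64], [-3, 3]. Speed limits (rad/s): [2.57, 2.57, 3.14, 3.14, 3.14, 3.14].

## Interface

Orientations are given as a rotation vector (axis times angle).
In Python, from rig import telemetry, eyes, sign_off gives the robot as it stands. The module is installed in compiled form; this text tells all that it offers.
- The arm moves only by the shell command python3 -m crank 'ROWS'. ROWS is JSON, a list of rows, each a list of 5 numbers: the closure in counts, from 0 (fully open) to 255 (shut), then the shift along the world's x, y, z in units of 30 mm (1.0 is 30 mm), then the turn about the world's z in rad. In form: [[jaw, dx, dy, dz, yaw], ...]. A call has exactly 8 rows; each row shifts and turns the commanded pose from where the row before left it; what a row does not reach is not made up. A row lasts 1/8 s, in which the tool goes at most 62.5 mm and 10.7 degrees, less where a joint would pass 70% of its speed; a pose out of reach is approached as far as the arm can. A call is refused whole if a number of a shift passes 1 or a number of a turn 0.188, either way. A call with a gripper value outside its range is refused whole. The fingers move at their own pace and stop on an object; the grip force is fixed at half the most. Time passes only in rows, so rows that do not move let the fingers close, or fill a call up. It gives the time, the measured TCP pose, the force and the opening at its end, in the units of the state.
- telemetry.state(): the state, without advancing time (a new reading comes with each control period).
- eyes.camera(name): name is "side" or "top" or "wrist"; returns the picture (400x640x3 uint8, red, green, blue); there is no depth.
- eyes.camera_info(name): a dict with "K" (3x3 intrinsics, pixels), "world_from_camera" (4x4, takes a point from camera to world coordinates); the wrist camera has in their place "tool_from_camera" (4x4, takes a point from camera to tool coordinates, whose origin is the TCP and whose axes are the tool frame's). Camera axes: x right, y down, z forward; pixel columns grow to the right and rows downward; lengths in mm; the calibration is good to about 2 mm. A picture is of the moment at which its call begins: read the wrist's pose just before it. camera_info takes no time and is no camera call.
- sign_off(): hands the job in, once; it reports no verdict.
The state is a dict: "time": time; "joints": joint angles; "qvel": joint speeds; "effort": joint torques, N m; "position": TCP position; "orientation": TCP orientation; "wrist_force": force on the tool from outside, world axes, zero at the start; "wrist_torque": the same for the moment, N m; "width": finger opening in mm.
Only numpy, scipy, OpenCV 4.12 (cv2) and the standard library are available. Lean on these libraries where they do the work, as an engineer would, in place of code of your own. Each camera call takes 0.05 s, during which the arm holds its last target. There are 200 camera calls.

## Working session

There is one attempt and no reset: what is moved stays moved. The work goes in short steps, Python scripts to look and compute and a shell command to move; the robot and the scene stay as the last step left them, time stands still between calls to the robot, and variables do not carry over. Pictures are saved under pics/ and viewed, about 8 in all and at most 12, crops included, and the job is handed in when it is done.

```bash
mkdir -p pics
cat > h.py <<'E'
import numpy as np, cv2
from rig import telemetry, eyes
from scipy.spatial.transform import Rotation as R
def info(n, st=None):
    i=eyes.camera_info(n); K=np.array(i["K"])
    if n=="wrist":
        T=np.eye(4); T[:3,:3]=R.from_rotvec(st["orientation"]).as_matrix(); T[:3,3]=st["position"]
        return K,T@np.array(i["tool_from_camera"])
    return K,np.array(i["world_from_camera"])
def snap(n,f=None):
    st=telemetry.state(); im=np.array(eyes.camera(n)); K,T=info(n,st)
    if f:
        cv2.imwrite(f"pics/{f}.png",im[:,:,::-1])
        np.savez(f"pics/{f}.npz",K=K,T=T)
    return im,K,T
def plane(uv,z,K,T):
    uv=np.atleast_2d(uv).astype(float); d=np.c_[uv,np.ones(len(uv))]@np.linalg.inv(K).T@T[:3,:3].T
    o=T[:3,3]; return o+d*((z-o[2])/d[:,2])[:,None]
def proj(p,K,T):
    p=np.atleast_2d(p).astype(float); c=(p-T[:3,3])@T[:3,:3]; q=c@K.T; return q[:,:2]/q[:,2:]
def load(f):
    z=np.load(f"pics/{f}.npz"); return cv2.imread(f"pics/{f}.png")[:,:,::-1],z["K"],z["T"]
def tri(a,b):
    # a,b: (uv,K,T)
    A=np.zeros((3,3));y=np.zeros(3)
    for uv,K,T in (a,b):
        d=T[:3,:3]@np.linalg.inv(K)@np.r_[uv,1]; d/=np.linalg.norm(d); P=np.eye(3)-np.outer(d,d); A+=P;y+=P@T[:3,3]
    return np.linalg.solve(A,y)
E
python3 - <<'E'
from h import *
for n in("top","side"):
    im,K,T=snap(n,n+"0"); print(n,K.tolist(),T.round(2).tolist())
s=telemetry.state(); print(s)
E
```

```text
top [[508.65081466954234, 0.0, 315.0371516689574], [0.0, 508.65081466954234, 205.07007946258662], [0.0, 0.0, 1.0]] [[0.02, -0.99, 0.12, 422.41], [-1.0, -0.02, -0.02, 78.95], [0.02, -0.12, -0.99, 1593.51], [0.0, 0.0, 0.0, 1.0]]
side [[424.5685849553668, 0.0, 323.4645589066356], [0.0, 424.5685849553668, 195.08100306667393], [0.0, 0.0, 1.0]] [[-0.74, -0.47, 0.49, 15.5], [-0.68, 0.49, -0.55, 742.06], [0.02, -0.74, -0.67, 954.14], [0.0, 0.0, 0.0, 1.0]]
{'time': 0.1, 'joints': array([-1.33506665e+00,  1.58977432e-01,  1.59814172e+00, -6.64116724e-06,
        1.38614813e+00, -2.10095944e-01]), 'qvel': array([-0.00114655,  0.00049567, -0.00302017, -0.00136116, -0.00135165,
       -0.00016181]), 'effort': array([ 8.72661576e-05, -3.86504459e+01, -3.22959352e+01,  7.03896512e-02,
        3.39409558e-02, -3.83884480e-05]), 'position': array([ 247.78738053, -518.24193255,  213.704449  ]), 'orientation': array([ 1.97487959,  0.44936853, -1.97493627]), 'wrist_force': array([-0.10077493, -0.25243952, -0.5525278 ]), 'wrist_torque': array([-0.00040985, -0.00252939, -0.02936355]), 'width': 92.29015466414421}
```

View pics/top0.png

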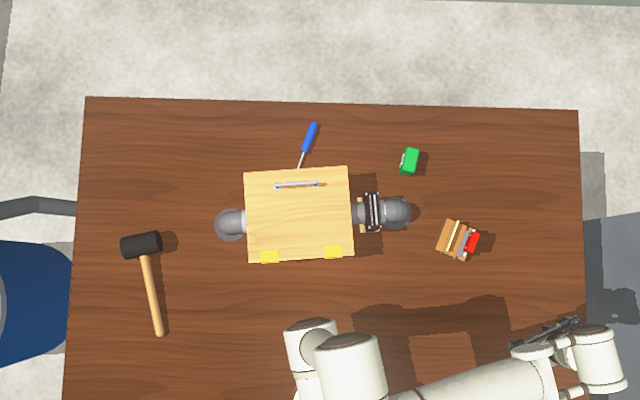

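View pics/side0.png

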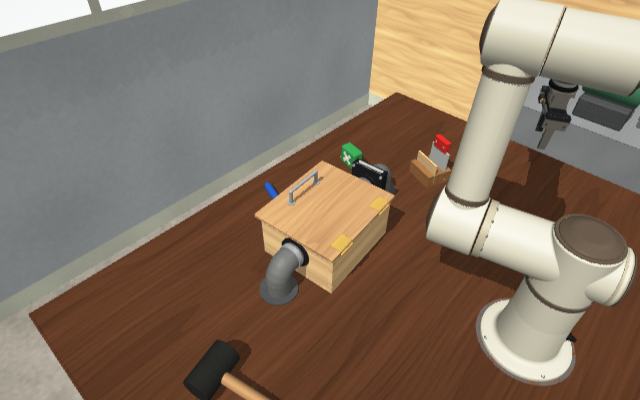

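The top view shows the lid at about (298,213), the handle at (297,185), the gate at (372,212), the kerf block at (458,240) and the red grip at (472,242). The hinges face the robot. The side view agrees with this.

Run:
```python
from h import *
im,K,T=load("top0"); hsv=cv2.cvtColor(im,cv2.COLOR_RGB2HSV)
m=cv2.inRange(hsv,(12,50,170),(32,190,255)); m[:, :235]=0; m[:,362:]=0; m[:150]=0;m[275:]=0
c=max(cv2.findContours(cv2.morphologyEx(m,cv2.MORPH_CLOSE,np.ones((9,9))),0,2)[0],key=cv2.contourArea)
r=cv2.minAreaRect(c); P=cv2.boxPoints(r); p=plane(P,150,K,T); print(P.round(1).tolist(),p.round(1).tolist())
hull=cv2.convexHull(c)[:,0]; pw=plane(hull,150,K,T)[:,:2].astype(np.float32); rr=cv2.minAreaRect(pw); print("lid",rr)
c0=np.array(rr[0])
red=cv2.inRange(hsv,(0,150,120),(6,255,255))|cv2.inRange(hsv,(174,150,120),(180,255,255)); red[:,:400]=0
ims,Ks,Ts=load("side0"); hs=cv2.cvtColor(ims,cv2.COLOR_RGB2HSV)
reds=cv2.inRange(hs,(0,150,100),(6,255,255))|cv2.inRange(hs,(174,150,100),(180,255,255)); reds[:,:400]=0;reds[200:]=0; reds[:,470:]=0
uv=[]
for q in(red,reds):
    c=max(cv2.findContours(q,0,2)[0],key=cv2.contourArea); print(cv2.minAreaRect(c),cv2.contourArea(c)); uv.append(np.array(cv2.minAreaRect(c)[0]))
print("grip",tri((uv[0],K,T),(uv[1],Ks,Ts)))
print("gate",plane((372.5,211),150,K,T), "block",plane((457,240),45,K,T))
print(R.from_rotvec(telemetry.state()["orientation"]).as_matrix().round(3).tolist())
cv2.imwrite("pics/a.png",cv2.resize(im[150:270,350:500,::-1],None,fx=5,fy=5,interpolation=cv2.INTER_CUBIC))
```

```text
[[241.5, 171.60000610351562], [358.70001220703125, 163.5], [365.1000061035156, 256.20001220703125], [247.89999389648438, 264.3999938964844]] [[685.5, 269.9, 150.0], [718.2, -67.0, 150.0], [451.8, -88.6, 150.0], [421.4, 241.3, 150.0]]
lid ((569.5469360351562, 88.27145385742188), (265.91851806640625, 334.76495361328125), 5.555041313171387)
((471.40411376953125, 242.08905029296875), (10.18257999420166, 22.823022842407227), 20.556047439575195) 180.5
((441.9179992675781, 143.09835815429688), (20.741973876953125, 12.803688049316406), 39.80556869506836) 200.0
grip [ 500.9211814  -395.2712836   136.28170241]
gate [[ 580.97562717 -108.36005665  150.        ]] block [[ 509.67169049 -381.62159841   45.        ]]
[[-0.0, 0.431, -0.902], [0.002, -0.902, -0.431], [-1.0, -0.002, -0.0]]
```

View pics/a.png

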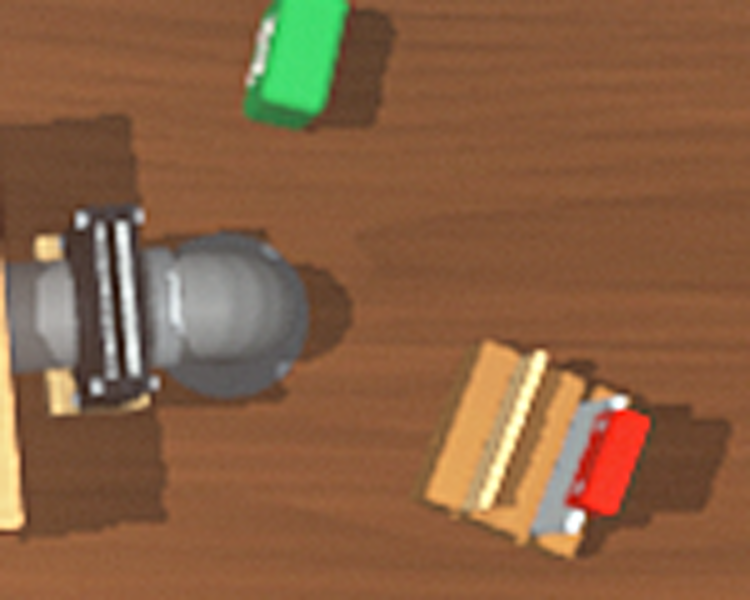

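The picture confirms it: the shutter stands in the -y kerf (right), with its red grip at crop (615,460). The spacer is in the left kerf and the gate slot is at crop (110,300). The grip's yaw is about -20.5° and the box's about +5.5°. I'll move over the grip and look from close by.

```bash
python3 -m crank '[[0,1,0.5,0.1,-0.1],[0,1,0.5,0.1,-0.1],[0,1,0.5,0.1,-0.1],[0,1,0.5,0.1,-0.1],[0,1,0.5,0.1,-0.1],[0,1,0.5,0.1,-0.1],[0,1,0.5,0.1,-0.1],[0,1,0.5,0.1,-0.1]]'
python3 - <<'E'
from h import *
snap("wrist","w1"); s=telemetry.state(); print(s["position"],s["width"])
r=R.from_rotvec(s["orientation"]).as_matrix(); print(np.degrees(np.arctan2(r[1,1],r[0,1])))
print(proj([[501,-395,136]],*load("w1")[1:]), load("w1")[2].round(2).tolist())
E
```

```text
time: 1.1
position: [488.6, -398.0, 238.0]
orientation: [-2.025, 0.365, 2.027]
wrist_force: [-0.3, 0.8, 0.7]
width: 92.3
[ 491.88977111 -395.75204793  238.44499225] 91.66684368037404
-110.49427706041985
[[312.8413403  182.34760879]] [[-0.35, -0.89, -0.28, 567.63], [-0.94, 0.33, 0.1, -427.85], [-0.0, 0.3, -0.95, 407.68], [0.0, 0.0, 0.0, 1.0]]
```

View pics/w1.png

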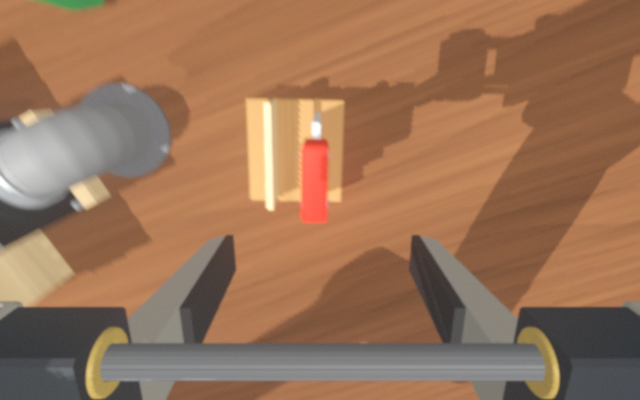

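The wrist view shows the red grip spanning x 302–327 and y 140–222. It's upright and aligned with the jaws, with the spacer at x≈270.

Run:
```python
from h import *
im,K,T=load("w1"); hsv=cv2.cvtColor(im,cv2.COLOR_RGB2HSV)
red=cv2.inRange(hsv,(0,150,120),(6,255,255))|cv2.inRange(hsv,(174,150,120),(180,255,255))
c=max(cv2.findContours(red,0,2)[0],key=cv2.contourArea); print(cv2.boundingRect(c))
vs=np.arange(160,216,5); L=np.array([[np.where(red[v])[0].min(),v] for v in vs]);Rr=np.array([[np.where(red[v])[0].max()+1,v] for v in vs])
a=plane(L,153,K,T);b=plane(Rr,153,K,T); m=(a+b)/2
d=np.polyfit(m[:,0],m[:,1],1); print("yaw",np.degrees(np.arctan(d[0])),"width",np.linalg.norm(a-b,axis=1).mean())
u=np.array([np.cos(np.arctan(d[0])),np.sin(np.arctan(d[0])),0])
x,y,w,h=cv2.boundingRect(c)
e0=plane((x+w/2,y+h),153,K,T)[0]; e1=plane((x+w/2,y),153,K,T)[0]; print(e0,e1,np.linalg.norm(e1-e0),"centre",e0+30*u)
print(red[150:220:10].sum(1)/255)
```

```text
(300, 140, 28, 83)
yaw -22.448116940817755 width 18.093391831387528
[ 474.80871285 -386.41583561  153.        ] [ 534.03175607 -408.95258208  153.        ] 63.36618805584279 centre [ 502.53548341 -397.87123586  153.        ]
[25. 24. 24. 24. 24. 23. 27.]
```

```bash
python3 -m crank '[[0,0.45,0,-0.5,-0.02],[0,0,0,-0.7,0],[0,0,0,0,0],[0,0,0,0,0],[0,0,0,0,0],[0,0,0,0,0],[0,0,0,0,0],[0,0,0,0,0]]'
python3 - <<'E'
from h import *
im,K,T=snap("wrist","w2"); s=telemetry.state(); print(s["position"],s["wrist_force"])
r=R.from_rotvec(s["orientation"]).as_matrix(); print(np.degrees(np.arctan2(r[1,1],r[0,1])))
hsv=cv2.cvtColor(im,cv2.COLOR_RGB2HSV)
red=cv2.inRange(hsv,(0,150,120),(6,255,255))|cv2.inRange(hsv,(174,150,120),(180,255,255))
c=max(cv2.findContours(red,0,2)[0],key=cv2.contourArea); x,y,w,h=cv2.boundingRect(c); print(x,y,w,h)
e0=plane((x+w/2,y+h),153,K,T)[0];e1=plane((x+w/2,y),153,K,T)[0];print(e0,e1,np.linalg.norm(e1-e0),np.degrees(np.arctan2(*(e1-e0)[1::-1])))
E
```

```text
time: 2.15
position: [501.4, -398.8, 202.7]
orientation: [-2.017, 0.382, 2.017]
wrist_force: [0.3, -0.6, 0.1]
width: 91.9
[ 501.44777814 -398.80382817  202.7161593 ] [-0.28956498 -0.7317722   0.21507933]
-111.43660166504608
306 165 30 95
[ 473.82477242 -387.44745111  153.        ] [ 535.19306135 -411.56709276  153.        ] 65.93803150709637 -21.456366611770193
```

```bash
python3 -m crank '[[0,0,0,-0.9,0],[0,0,0,-0.9,0],[0,0,0,-0.8,0],[0,0,0,-0.27,0],[0,0,0,0,0],[255,0,0,0,0],[255,0,0,0,0],[255,0,0,0,0]]'; python3 -m crank '[[255,0,0,0,0],[255,0,0,0,0],[255,0,0,0.3,0],[255,0,0,0.9,0],[255,0,0,1,0],[255,0,0,1,0],[255,0,0,1,0],[255,0,0,0.8,0]]'
```

```text
time: 3.2
position: [501.7, -399.1, 117.2]
orientation: [-2.018, 0.383, 2.016]
wrist_force: [0.5, -0.6, -0.5]
width: 63.6
time: 4.2
position: [501.7, -399.1, 268.9]
orientation: [-2.019, 0.383, 2.016]
wrist_force: [-0.4, -0.5, -0.7]
width: 0.3
```

Run:
```python
from h import *
a,_,_=snap("wrist","w3"); b,_,_=snap("side","s3"); print(telemetry.state()["position"])
cv2.imwrite("pics/c.png",np.vstack([a[:,:,::-1],cv2.resize(b[60:260,340:660,::-1],(640,400))])[:, :][::1]) if 0 else None
v=np.hstack([cv2.resize(a,(480,300)),cv2.resize(b[90:250,380:],(320,200))[:, :] if 0 else cv2.resize(b[90:240,380:540],(320,300))])
cv2.imwrite("pics/c.png",v[:,:,::-1])
```

```text
[ 502.59344643 -400.12110161  270.90039119]
```

View pics/c.png

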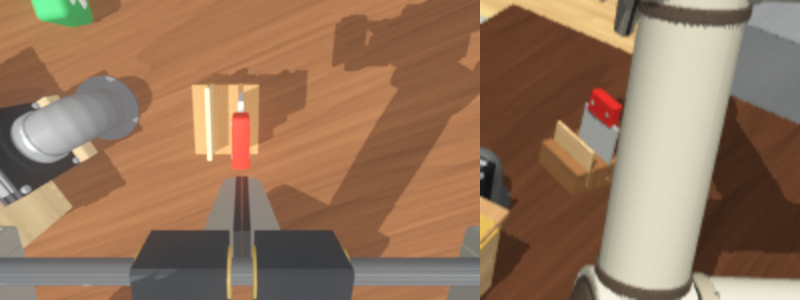

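The grasp missed: I began the lift before the slow fingers had closed. The shutter still stands in its kerf, with the grip at crop (241,140). I'll check its position and retry with a longer wait.

```bash
python3 - <<'E'
from h import *
im,K,T=load("w3")
hsv=cv2.cvtColor(im,cv2.COLOR_RGB2HSV)
red=cv2.inRange(hsv,(0,150,120),(6,255,255))|cv2.inRange(hsv,(174,150,120),(180,255,255))
c=max(cv2.findContours(red,0,2)[0],key=cv2.contourArea); x,y,w,h=cv2.boundingRect(c); print(x,y,w,h)
e0=plane((x+w/2,y+h),153,K,T)[0];e1=plane((x+w/2,y),153,K,T)[0];print(e0,e1,np.linalg.norm(e1-e0),np.degrees(np.arctan2(*(e1-e0)[1::-1])))
E
python3 -m crank '[[0,0,0,0,0],[0,0,0,0,0],[0,0,0,0,0],[0,0,0,0,0],[0,0,0,0,0],[0,0,0,0,0],[0,0,0,0,0],[0,0,0,-1,0]]'
```

```text
309 150 24 76
[ 472.40906243 -386.93825743  153.        ] [ 533.56555071 -410.97486423  153.        ] 65.71053587217837 -21.456536534310118
time: 5.3
position: [502.7, -400.2, 239.3]
orientation: [-2.024, 0.386, 2.013]
wrist_force: [-0.3, -1.0, 0.2]
width: 78.4
```

```bash
python3 -m crank '[[0,0,0,-0.4,0],[0,0,0,-0.9,0],[0,0,0,-0.9,0],[0,0,0,-0.9,0],[0,0,0,-0.7,0],[0,0,0,-0.27,0],[0,0,0,0,0],[255,0,0,0,0]]'; python3 -m crank '[[255,0,0,0,0],[255,0,0,0,0],[255,0,0,0,0],[255,0,0,0,0],[255,0,0,0,0],[255,0,0,0,0],[255,0,0,0,0],[255,0,0,0,0]]'
```

```text
time: 6.3
position: [502.0, -399.5, 115.8]
orientation: [-2.019, 0.383, 2.016]
wrist_force: [0.5, -0.0, 0.2]
width: 83.7
time: 7.3
position: [501.4, -398.7, 114.4]
orientation: [-2.017, 0.382, 2.017]
wrist_force: [0.8, 0.5, -0.1]
width: 19.7
```

```bash
python3 -m crank '[[255,0,0,0.5,0],[255,0,0,0.9,0],[255,0,0,0.9,0],[255,0,0,0.9,0],[255,0,0,0.9,0],[255,0,0,0.9,0],[255,0,0.5,0.7,0.05],[255,0,1,0,0.1]]'; python3 -m crank '[[255,0,1,0,0.1],[255,0,1,0,0.1],[255,0,1,0,0.08],[255,0,1,0,0.04],[255,0,1,0,0],[255,0,1,0,0],[255,0,1,0,0],[255,0,0.9,0,0]]';python3 -m crank '[[255,0,0,0,0],[255,0,0,0,0],[255,0,0,0,0],[255,0,0,0,0],[255,0,0,0,0],[255,0,0,0,0],[255,0,0,0,0],[255,0,0,0,0]]'
python3 - <<'E'
from h import *
snap("wrist","w4"); s=telemetry.state(); print(s["position"],s["width"])
r=R.from_rotvec(s["orientation"]).as_matrix(); print(np.degrees(np.arctan2(r[1,1],r[0,1])))
E
```

```text
time: 8.3
position: [501.9, -353.9, 288.3]
orientation: [-2.11, 0.236, 2.102]
wrist_force: [-0.2, 0.0, -2.0]
width: 19.6
time: 9.3
position: [500.8, -114.8, 285.8]
orientation: [2.171, 0.107, -2.171]
wrist_force: [0.0, -0.0, -2.1]
width: 19.9
time: 10.3
position: [501.4, -116.8, 285.4]
orientation: [2.172, 0.104, -2.172]
wrist_force: [-0.2, 0.2, -1.5]
width: 19.9
[ 501.41864814 -116.77247371  285.41205509] 19.67692598637256
-84.50609083288288
```

View pics/w4.png

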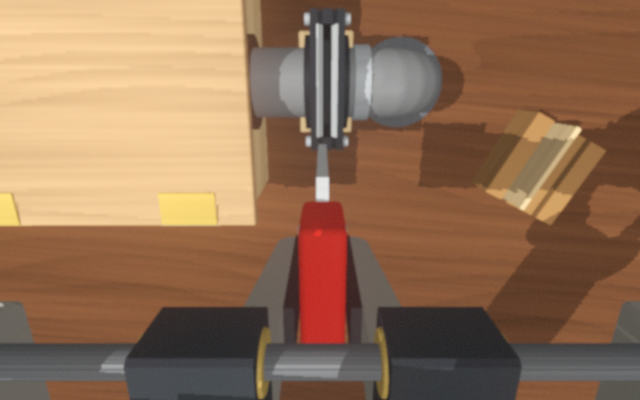

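The shutter is held upright and aligned. The gate is centred near (327,78), and the lid's hinge-side corner is at about (255,225). Next I'll zoom in on the gate to get its pixels accurately.

Run:
```python
from h import *
im,K,T=load("w4")
cv2.imwrite("pics/d.png",cv2.resize(im[0:220,235:385,::-1],None,fx=3.6,fy=2.7,interpolation=cv2.INTER_CUBIC))
hsv=cv2.cvtColor(im,cv2.COLOR_RGB2HSV)
m=cv2.inRange(hsv,(10,40,190),(35,150,255)); m[:,280:]=0; m[240:]=0
print("right",[(v,int(np.where(m[v])[0].max())) for v in range(0,220,20)])
print("bot",[(u,int(np.where(m[:,u])[0].max())) for u in range(20,250,20)])
p=plane([(245,0),(255,224),(100,225),(225,225)],150,K,T);print(p.round(1).tolist())
th=np.radians(5.5); 
for t in (5.0,5.5,6.0):
    th=np.radians(t); X=np.array([np.cos(th),np.sin(th)]);Y=np.array([-X[1],X[0]])
    print(t,"gate from corner",p[1,:2]+125*X-65*Y)
print("gate ends",plane([(327,12),(328,147),(327,78)],150,K,T).round(1).tolist())
```

```text
right [(0, 241), (20, 242), (40, 243), (60, 244), (80, 246), (100, 247), (120, 248), (140, 250), (160, 251), (180, 252), (200, 253)]
bot [(20, 225), (40, 225), (60, 225), (80, 225), (100, 225), (120, 225), (140, 225), (160, 225), (180, 225), (200, 225), (220, 225), (240, 225)]
[[640.8, -44.4, 150.0], [457.7, -59.6, 150.0], [443.1, 81.8, 150.0], [454.1, -32.3, 150.0]]
5.0 gate from corner [ 587.91325556 -113.45043515]
5.5 gate from corner [ 588.37829372 -112.31228145]
6.0 gate from corner [ 588.83338205 -111.17011291]
gate ends [[638.6, -107.6, 150.0], [534.7, -119.0, 150.0], [590.5, -112.5, 150.0]]
```

View pics/d.png

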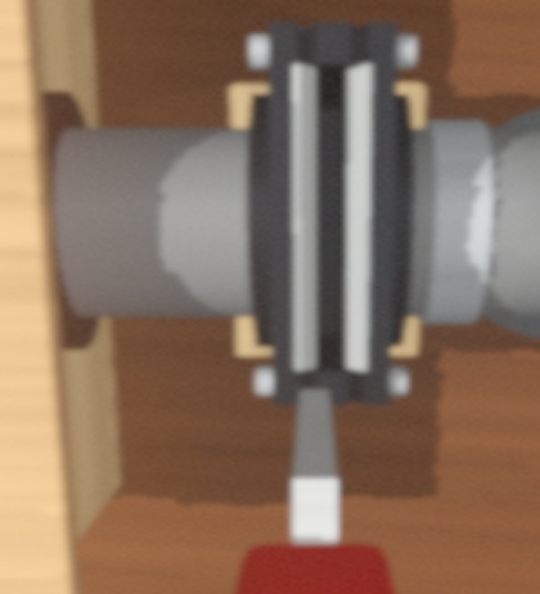

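The lip bars run from about (327,23) to (327,138), and the blade's lower end is at (322,144), so the plate is in line with the slot.

Run:
```python
from h import *
im,K,T=load("w4")
f=lambda x,y:(235+x/3.6,y/2.7)
P=lambda x,y,z:plane(f(x,y),z,K,T)[0]
a,b=P(332,63,150),P(331,372,150);print("lips",a,b,np.linalg.norm(a-b),(a+b)/2,np.degrees(np.arctan2(*(a-b)[1::-1])))
a,b=P(334,25,150),P(331,403,150);print("body",a,b,np.linalg.norm(a-b),(a+b)/2)
r=plane([(241.5,0),(253.5,200)],150,K,T); d=r[0]-r[1]; print("lid side yaw",np.degrees(np.arctan2(d[1],d[0])))
th=np.radians(5.5); X=np.array([np.cos(th),np.sin(th),0]);Y=np.array([-X[1],X[0],0]); t=np.array([501.4,-116.8,285.4])
for n,q in dict(ledgefar=P(315,477,283.4),ledgenear=P(314,543,283.4),botedge=P(315,390,183.4)).items(): print(n,(q-t)@X,(q-t)@Y)
```

```text
lips [ 630.69730913 -108.58472418  150.        ] [ 542.41402533 -117.26717406  150.        ] 88.70920545708289 [ 586.55566723 -112.92594912  150.        ] 5.6168402338070385
body [ 640.55212122 -108.01843988  150.        ] [ 532.63060847 -118.2533955   150.        ] 108.40575275771248 [ 586.59136484 -113.13591769  150.        ]
lid side yaw 5.545775403172316
ledgefar 40.58034376651891 -0.4681452176162099
ledgenear 27.85846978457372 -0.33797913940909163
botedge 40.467506178127806 -0.5789564552259627
```

```bash
python3 -m crank '[[255,0.8,0.05,0,0],[255,0.8,0.05,0,0],[255,0.8,0.05,0,0],[255,0.49,0,0,0],[255,0,0,-0.5,0],[255,0,0,-0.3,0],[255,0,0,0,0],[255,0,0,0,0]]'
python3 - <<'E'
from h import *
im,K,T=snap("wrist","w5"); s=telemetry.state(); print(s["position"],s["width"])
r=R.from_rotvec(s["orientation"]).as_matrix(); print(np.degrees(np.arctan2(r[1,1],r[0,1])),r[:,0])
cv2.imwrite("pics/e.png",cv2.resize(im[110:310,255:385,::-1],None,fx=5,fy=3,interpolation=cv2.INTER_CUBIC))
E
```

```text
time: 11.35
position: [587.9, -112.4, 261.7]
orientation: [2.173, 0.104, -2.172]
wrist_force: [0.1, 0.0, -2.0]
width: 19.6
[ 588.08323204 -112.42364241  261.96405458] 19.922149533038283
-84.52165622007055 [ 8.34949200e-04 -3.65689662e-04 -9.99999585e-01]
```

View pics/e.png

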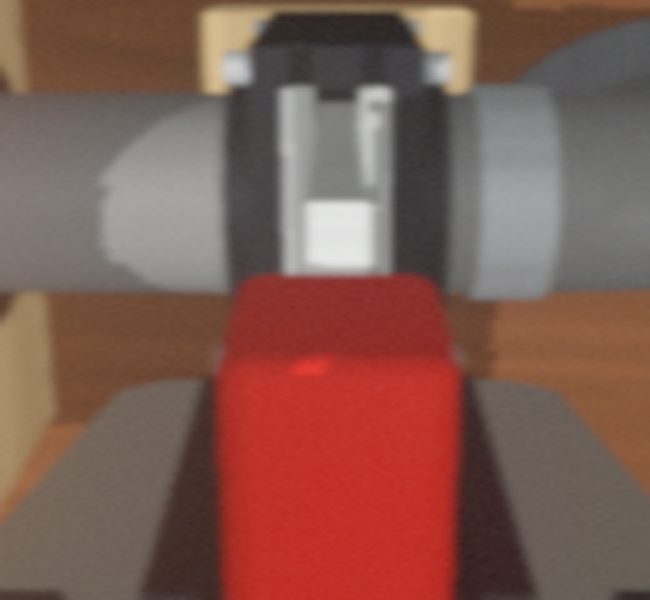

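The blade is centred between the lips (lips' middle at crop x 336, blade about 338) and its far end is just inside the slot's end. I'll insert it gently.

```bash
python3 -m crank '[[255,0,0,-0.2,0],[255,0,0,-0.2,0],[255,0,0,-0.2,0],[255,0,0,-0.2,0],[255,0,0,-0.2,0],[255,0,0,-0.2,0],[255,0,0,0,0],[255,0,0,0,0]]'
```

```text
time: 12.4
position: [588.2, -112.4, 225.6]
orientation: [2.173, 0.104, -2.172]
wrist_force: [-0.1, 0.2, -2.4]
width: 19.9
```

```bash
python3 -m crank '[[255,0,0,-0.4,0],[255,0,0,-0.4,0],[255,0,0,-0.4,0],[255,0,0,-0.4,0],[255,0,0,-0.4,0],[255,0,0,-0.2,0],[255,0,0,0,0],[255,0,0,0,0]]';  python3 -m crank '[[255,0,0,-0.07,0],[255,0,0,-0.07,0],[255,0,0,-0.07,0],[255,0,0,-0.03,0],[255,0,0,0,0],[255,0,0,0,0],[255,0,0,0,0],[255,0,0,0,0]]'
```

```text
time: 13.4
position: [588.5, -112.5, 160.0]
orientation: [2.173, 0.104, -2.171]
wrist_force: [0.8, -0.3, -1.7]
width: 19.6
time: 14.4
position: [588.1, -112.3, 152.3]
orientation: [2.172, 0.104, -2.172]
wrist_force: [-0.1, 1.0, -1.6]
width: 20.0
```

```bash
python3 -m crank '[[255,0,0,-0.03,0],[255,0,0,-0.03,0],[255,0,0,0,0],[255,0,0,0,0],[255,0,0,0,0],[255,0,0,0,0],[255,0,0,0,0],[255,0,0,0,0]]'
```

```text
time: 15.4
position: [588.3, -112.4, 151.7]
orientation: [2.173, 0.104, -2.172]
wrist_force: [-2.8, 1.1, 4.9]
width: 19.7
```

```bash
python3 -m crank '[[150,0,0,0,0],[150,0,0,0,0],[150,0,0,0,0],[150,0,0,0,0],[150,0,0,0.3,0],[150,0,0,0.8,0],[150,0,0,1,0],[150,0,0,1,0]]'; python3 -m crank '[[150,-0.9,0,0.5,0],[150,-0.9,0,0,0],[150,-0.9,0,0,0],[150,0,0,0,0],[150,0,0,0,0],[150,0,0,0,0],[150,0,0,0,0],[150,0,0,0,0]]'
python3 - <<'E'
from h import *
im,K,T=snap("wrist","w6"); s=telemetry.state(); print(s["position"],s["width"])
E
```

```text
time: 16.4
position: [588.2, -112.3, 245.0]
orientation: [2.173, 0.104, -2.171]
wrist_force: [0.7, 0.1, 0.6]
width: 38.2
time: 17.4
position: [507.3, -112.3, 258.2]
orientation: [2.172, 0.104, -2.173]
wrist_force: [-0.1, -1.2, -0.1]
width: 37.8
[ 507.2669326  -112.27571833  258.2840581 ] 37.56894988846199
```

View pics/w6.png

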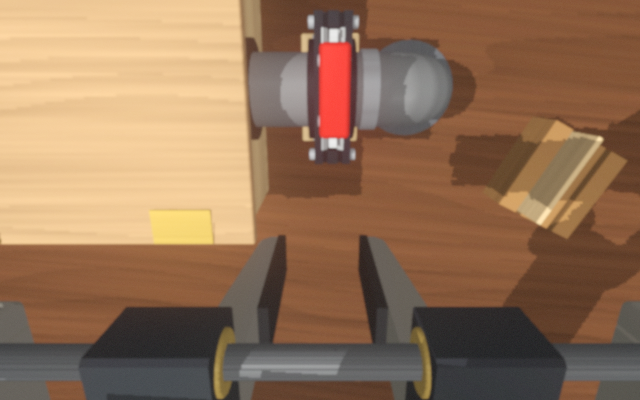

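The shutter sits on the gate with its grip centred at (335,90). Now for the lid handle: turn the jaws 90° and hover over it. I'll check the shutter's numbers at the same time.

```bash
python3 -m crank '[[60,0.6,0.92,0,0.18],[60,0.6,0.92,0,0.18],[60,0.6,0.92,0,0.18],[60,0.6,0.92,0,0.18],[60,0.6,0.92,0,0.18],[60,0.6,0.92,0,0.18],[60,0.6,0.92,0,0.18],[60,0.6,0.92,0,0.18]]'; python3 -m crank '[[60,-0.03,0.02,0,0.131],[60,0,0,0,0],[60,0,0,0,0],[60,0,0,0,0],[60,0,0,0,0],[60,0,0,0,0],[60,0,0,0,0],[60,0,0,0,0]]'
python3 - <<'E'
from h import *
im,K,T=load("w6"); hsv=cv2.cvtColor(im,cv2.COLOR_RGB2HSV)
red=cv2.inRange(hsv,(0,150,120),(6,255,255))|cv2.inRange(hsv,(174,150,120),(180,255,255))
c=max(cv2.findContours(red,0,2)[0],key=cv2.contourArea); r=cv2.minAreaRect(c); print(r)
print("grip top at z190",plane(r[0],190,K,T))
im,K,T=snap("wrist","w7"); s=telemetry.state(); print(s["position"],s["width"],s["joints"])
r=R.from_rotvec(s["orientation"]).as_matrix(); print(np.degrees(np.arctan2(r[1,1],r[0,1])))
E
```

```text
time: 18.45
position: [651.7, 109.5, 258.2]
orientation: [1.23, 1.195, -1.231]
wrist_force: [0.7, -0.2, 0.1]
width: 70.4
time: 19.45
position: [650.2, 109.1, 258.4]
orientation: [1.138, 1.253, -1.138]
wrist_force: [-0.6, 0.4, 0.0]
width: 70.3
((335.0, 90.0), (96.0, 32.0), 90.0)
grip top at z190 [[ 588.48692452 -112.93815309  190.        ]]
[650.20166948 109.09522937 258.40675295] 70.3526938803756 [-1.66322494e-02  3.52373050e-01  1.27988886e+00 -1.87941634e-05
  1.50933478e+00 -1.12538895e-01]
5.495112159633397
```

View pics/w7.png

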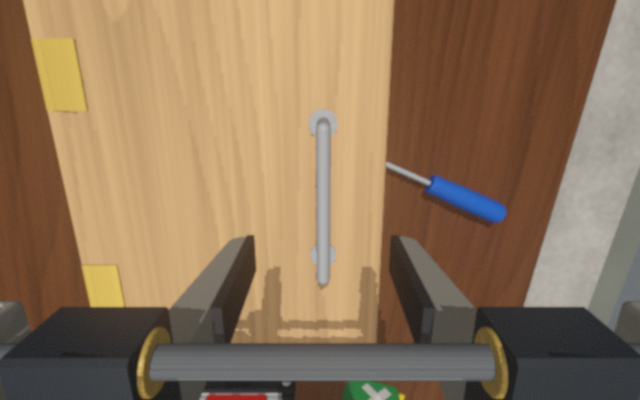

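The shutter's grip top measures within 2 mm of the slot centre. The handle bar is at u=323, v 120–280, midway between the fingers.

```bash
python3 - <<'E'
from h import *
im,K,T=load("w7")
p=plane([(323,120),(323,282)],194,K,T); print(p,p.mean(0))
E
python3 -m crank '[[60,0,0,-0.9,0],[60,0,0,-0.9,0],[60,0,0,-0.6,0],[60,0,0,-0.43,0],[60,0,0,0,0],[60,0,0,0,0],[60,0,0,0,0],[60,0,0,0,0]]'
```

```text
[[644.89290995 170.83886184 194.        ]
 [656.35770295  53.37829845 194.        ]] [650.62530645 112.10858015 194.        ]
time: 20.5
position: [650.6, 109.1, 174.2]
orientation: [1.139, 1.252, -1.137]
wrist_force: [-0.3, -0.5, -0.1]
width: 70.5
```

```bash
python3 -m crank '[[255,0,0,-0.08,0],[255,0,0,0,0],[255,0,0,0,0],[255,0,0,0,0],[255,0,0,0,0],[255,0,0,0,0],[255,0,0,0,0],[255,0,0,0,0]]'
python3 - <<'E'
from h import *
th=np.radians(5.5);X=np.array([np.cos(th),np.sin(th)])
ph=np.radians(np.linspace(0,45,17)); r=205*np.cos(ph)-52.5*np.sin(ph); z=205*np.sin(ph)+52.5*np.cos(ph)
print((np.c_[np.diff(r)[:,None]*X,np.diff(z)]/30).round(2).tolist())
E
```

```text
time: 21.5
position: [650.8, 109.2, 171.2]
orientation: [1.139, 1.252, -1.137]
wrist_force: [3.5, 0.2, -1.6]
width: 8.7
[[-0.09, -0.01, 0.33], [-0.11, -0.01, 0.33], [-0.13, -0.01, 0.32], [-0.14, -0.01, 0.32], [-0.16, -0.02, 0.31], [-0.17, -0.02, 0.3], [-0.19, -0.02, 0.29], [-0.2, -0.02, 0.28], [-0.21, -0.02, 0.27], [-0.23, -0.02, 0.26], [-0.24, -0.02, 0.25], [-0.25, -0.02, 0.24], [-0.26, -0.03, 0.22], [-0.27, -0.03, 0.21], [-0.28, -0.03, 0.2], [-0.29, -0.03, 0.18]]
```

Gripped at a width of about 9 mm on the 10 mm bar. Now I'll lift along the arc.

```bash
python3 -m crank '[[255,-0.09,-0.01,0.33,0],[255,-0.11,-0.01,0.33,0],[255,-0.13,-0.01,0.32,0],[255,-0.14,-0.01,0.32,0],[255,-0.16,-0.02,0.31,0],[255,-0.17,-0.02,0.3,0],[255,-0.19,-0.02,0.29,0],[255,-0.2,-0.02,0.28,0]]'
```

```text
time: 22.5
position: [615.3, 105.7, 247.0]
orientation: [1.14, 1.251, -1.135]
wrist_force: [5.5, 1.4, 0.1]
width: 9.2
```

```bash
python3 -m crank '[[255,-0.21,-0.02,0.27,0],[255,-0.23,-0.02,0.26,0],[255,-0.24,-0.02,0.25,0],[255,-0.25,-0.02,0.24,0],[255,-0.26,-0.03,0.22,0],[255,-0.27,-0.03,0.21,0],[255,-0.28,-0.03,0.2,0],[255,-0.29,-0.03,0.18,0]]'; python3 -m crank '[[255,0,0,0,0],[255,0,0,0,0],[255,0,0,0,0],[255,0,0,0,0],[255,0,0,0,0],[255,0,0,0,0],[255,0,0,0,0],[255,0,0,0,0]]'
python3 - <<'E'
from h import *
a,K,T=snap("side","s8"); t,_,_=snap("top","t8"); s=telemetry.state(); print(s["position"],s["wrist_force"],s["width"])
v=np.hstack([cv2.resize(a[110:330,200:500],(480,352)),cv2.resize(t[120:300,230:500],(320,213),interpolation=cv2.INTER_AREA) if 0 else cv2.resize(t[80:280,100:520][:, :],(320,352))])
cv2.imwrite("pics/f.png",v[:,:,::-1])
E
```

```text
time: 23.5
position: [555.1, 99.9, 303.4]
orientation: [1.142, 1.248, -1.133]
wrist_force: [6.7, 2.7, 3.1]
width: 8.9
time: 24.5
position: [555.6, 99.9, 303.1]
orientation: [1.142, 1.248, -1.133]
wrist_force: [6.7, 2.8, 6.3]
width: 8.7
[555.63481951  99.90498921 303.13477631] [6.72065327 2.97246603 6.63185068] 8.760902052889653
```

View pics/f.png

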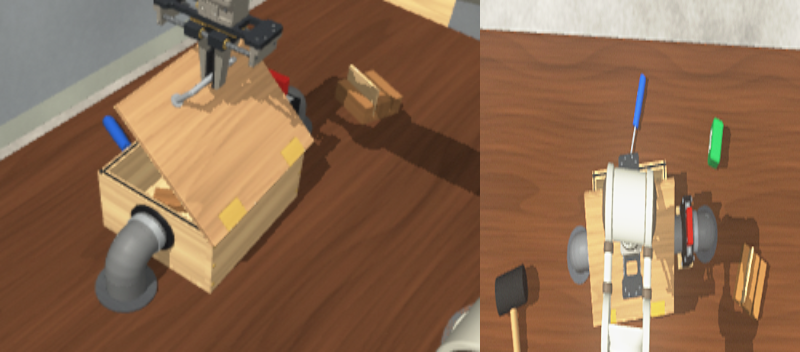

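The lid is raised and held by the fingers, its free corner at crop (115,105). The shutter is still in the gate and the bystanders haven't moved. One check of the angle from the side view, then I'll hand in.

Run:
```python
from h import *
_,K,T=load("s8"); th=np.radians(5.5);X=np.array([np.cos(th),np.sin(th),0]);Y=np.array([-X[1],X[0],0]); H=np.array([446.6,89.5,138])
for n,uv in dict(free=(200+115/1.6,110+105/1.6),hinge=(200+212/1.6,110+245/1.6)).items():
    d=T[:3,:3]@np.linalg.inv(K)@np.r_[uv,1]; o=T[:3,3]; t=(150-(o-H)@Y)/(d@Y); p=o+t*d-H; print(n,p@X,p[2])
p=p; q=lambda a,x,z:(x*np.cos(a)-z*np.sin(a),x*np.sin(a)+z*np.cos(a))
for a in (38,45,52): print(a,[np.round(q(np.radians(a),255,z)) for z in(0,12)])
p=telemetry.state()["position"]+[0,0,19]-H; print(np.degrees(np.arctan2(p[2],p@X)-np.arctan2(52.5,205)),np.hypot(p[2],p@X))
```

```text
free 177.8854355429788 183.61802573510033
hinge -4.429149521027346 2.664952184284857
38 [array([201., 157.]), array([194., 166.])]
45 [array([180., 180.]), array([172., 189.])]
52 [array([157., 201.]), array([148., 208.])]
44.889683443894185 214.2486004219911
```

Both estimates agree on about 45°.

```bash
python3 -c "
from rig import sign_off; print(sign_off())"
```

```text
the job is handed in; nothing more can be done
None
```

The shutter plate is in the blast gate, and I handed in with the fingers still holding the lid open at about 45°. The robot clock was at about 24.6 s of the 53 s allowed.

- **Missed grasp:** the first try at the shutter came up empty because I lifted before the fingers had closed. The plate stayed in its kerf, and the second try worked.
- **Shutter:** it slid down freely until a contact of about 6.5 N, with the grip's underside at a height of about 149.7 mm (gate top 150 mm). After release, the camera put the grip about 2 mm from the slot centre, within the 6 mm limit. I did not measure its tilt; it only looked upright. I did not measure its position again after opening the lid, but the last picture shows it still in the gate.
- **Lid angle:** the arm's position gave 44.9°, and the lid's free corner in the side view also matched about 45°. The jaw opening was about 8.8 mm on the 10 mm bar, with a steady force of about 10 N at the wrist.
- **One small disagreement:** the handle's distance from the hinge came out at 214 mm instead of the expected 212 mm. That is within the calibration error.
- **Bystanders:** the spacer, mallet, tape measure and screwdriver looked unmoved in the last pictures. I did not measure them.

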